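Push the spice tray home against the rail and the stop rod

TASK

On this kitchen table, push the loaded spice tray back, near both ends of its long front, one after the other or together, until its whole long back lies parallel and tight against the wooden rail, and press it home there with a light, steady push that the rail answers. Then slide it along the rail until its end is pressed in the same way against the steel rod in the wooden end stop, and leave it there, still tight along the rail. Push gently, since rail and stop are only lightly pinned; keep the tray on the table and its jars upright, and leave everything else where it stands.

Things in the scene. Friction and masses are not known exactly. Their poses are not given: they have to be found in the camera images.
- tray: Loose plywood spice tray, 80 mm deep (x, to its back, which faces the rail), 280 long (y), 36 high, walls 6; origin: centre of underside. Back and ends are full walls; the front wall (outer face x = -40) stands only from 30 to 140 mm either side of the middle; between, it is cut down to the 6 mm floor. About 0.45 kg loaded, 2 to 7 N to slide; pushed at one end, its other end swings out.
- rail: Fixed wooden rail at the far side of the tray, 660 mm long (its y), 20 mm thick (its x), 40 mm high; origin at the centre of its underside. The face that the tray must lie against is at x = -10 mm in its frame. Stiff: it yields about 1 mm at 20 N, but must not be loaded with more than about 20 N.
- end_stop: Fixed wooden block in front of either end of the rail: 90 mm (its x, square to the rail) by 30 (its y, along the rail), 40 high; origin: centre of underside, axes as the rail's. A steel rod, 14 mm thick, 70 long, runs through its middle along y, 20 mm up; it sticks out 5 to 35 mm towards the tray, set differently each time and not told: feel for it. Limit about 20 N too.
- tray_back_left (a point): Point on the back face of the tray at its left (+y) end: tray frame x = 40, y = 140 mm, 18 mm up.
- tray_back_right (a point): Point on the back face of the tray at its right (-y) end: tray frame x = 40, y = -140 mm, 18 mm up.
- tray_end_left (a point): Middle of the outer face of the tray's left end wall: tray frame y = 140 mm, 18 mm up.
- tray_end_right (a point): Middle of the outer face of the tray's right end wall: tray frame y = -140 mm, 18 mm up.
- jar0: Small loose glass spice jar with steel lid, 40 mm across, 50 mm high, standing in the left (+y) compartment of the tray, its top 56 mm over the table; origin at the centre of its underside.
- jar1: Small loose glass spice jar with steel lid, 40 mm across, 50 mm high, standing in the middle compartment of the tray, its top 56 mm over the table; origin at the centre of its underside.
- jar2: Small loose glass spice jar with steel lid, 40 mm across, 50 mm high, standing in the right (-y) compartment of the tray, its top 56 mm over the table; origin at the centre of its underside.
- butter_dish: Bystander: white butter dish with lid, 74 by 60 mm, 45 mm high, standing in front of the end of the rail that has no stop; origin under its centre.
- mug: Bystander: blue mug, 80 mm across, 85 mm high; origin under its centre.
- salt: Bystander: dark wooden salt shaker, 40 mm across, 64 mm high; origin under its centre.
- spreader: Bystander: butter spreader with dark handle, 170 mm long, lying beyond the rail.
- sugar: Bystander: white bowl, 100 mm across, 50 mm high, on the near side of the tray, to the right; origin under its centre.

How it is judged:
On the way, in this order (a step that is already met when the one before it is completed fails the run):
1. The tray's long back lies along the rail, within 2.5 mm of it at both ends, and is pressed against it with more than 2 N (x of each of tray_back_left, tray_back_right in the frame of rail above -0.0125 m and contact force between tray and rail above 2 N), for 0.1 s.
2. The tray's end is pressed against the rod of the end stop with more than 2 N ((y of tray_end_left in the frame of end_stop between -0.0525 and 0 m or y of tray_end_right in the frame of end_stop between 0 and 0.0525 m) and contact force between tray and end_stop above 2 N), for 0.1 s.
At the end, for the whole second after the job is handed in: The tray lies still on the table, both ends of its back within 2.5 mm of the rail's face, its end at the stop (within 37.5 mm of the block, of which the rod takes 5 to 35), all three jars upright in it (x of each of tray_back_left, tray_back_right in the frame of rail above -0.0125 m and (y of tray_end_left in the frame of end_stop between -0.0525 and 0 m or y of tray_end_right in the frame of end_stop between 0 and 0.0525 m) and height (world z) of tray below 0.004 m and linear speed of tray below 0.01 m/s and angle between each of jar0, jar1, jar2's own z axis and vertical below 0.2 rad); the robot touches nothing.
It fails at once if The tray is pressed against the rail with more than 20 N (contact force between tray and rail above 20 N).
It fails at once if The tray is pressed against the end stop with more than 20 N (contact force between tray and end_stop above 20 N).
It fails at once if The tray is lifted off the table (height (world z) of tray above 0.012 m).
It fails at once if A jar tips over (angle between any of jar0, jar1, jar2's own z axis and vertical above 0.5 rad).
It fails at once if A bystander is moved by more than 15 mm (distance of any of butter_dish, mug, salt, spreader, sugar from where it was at the start of the episode above 0.015 m).
It also fails if it takes over 72 s, if anything falls off the work surface, if the arm or the gripper's body presses on something with over 40 N, if the wrist force passes 120 N, or if a joint passes its speed limit or range.

ROBOT

A 6-joint arm with a two-finger parallel gripper is mounted at the origin on the work surface. World frame = base frame: x ahead of the robot, y to its left, z up, the work surface at z = 0. Lengths are in m, angles in rad, forces in N, time in s.
With the tool pointing down it reaches from about 0.4 to 0.825 m from the base axis. Payload 7 kg.
Tool frame: the origin (TCP) lies on the centre line of the jaws, within the pads' length; the fingertips stand 22 mm ahead of it and the grasp point (between the pads) lies 3 mm ahead of it; z points along the fingers, y is the line along which they close (so a half turn about z gives the same grasp; the last joint's range is limited). The gripper opens to 88 mm and grips with 3 to 60 N. Pads are 19 mm wide; open, the fingers measure 130 mm over their backs; the gripper's body (78 mm by 193 mm) begins 47 mm behind the grasp point.
Start: joints at [1.627, 0.359, 0.012, 0, -1.224, -0.288], TCP at [0.155, 0.657, 0.249] pointing down, gripper open.
Joint ranges: [-3.07, 3.07], [-1.43, 2.12], [-1.02, 1.25], [-3.03, 1.67], [-3.05, -0], [-3.03, 3.03]. Speed limits (rad/s): [2.39, 2.39, 3.01, 3.14, 3.14, 3.14].

INTERFACE

Orientations are given as [roll, pitch, yaw] about the fixed x, y, z axes, in that order (R = Rz(yaw) Ry(pitch) Rx(roll)).
In Python, from station import monitor, viewer, order gives the robot as it stands. The module is installed in compiled form; this text tells all that it offers.
- The arm moves only by the tool servo_tool, never from a script. Its argument "targets" is a list of rows, each an object with "angular": the turn, a rotation vector about the tool's x, y, z in degrees, a list of three; "xyz": the shift along the tool's x, y, z in cm, a list of three; "claw": the finger opening in cm, from 0 to 8.76. A call has 1 to 20 rows; each row shifts and turns the commanded pose from where the row before left it, along the tool's axes as they then stand; what a row does not reach is not made up. A row lasts 1/10 s, in which the tool goes at most 50 mm and 8.59 degrees, less where a joint would pass 70% of its speed; a pose out of reach is approached as far as the arm can. A call is refused whole if a number of a shift passes 5 or a number of a turn 8.59, either way. A call with a gripper value outside its range is refused whole. The fingers move at their own pace and stop on an object; "force" is the grip in N (left out, the last holds). Time passes only in rows, so rows that do not move let the fingers close. It gives the time, the measured TCP pose, the force, the opening and the grip force at its end, in the units of the state.
- monitor.get_state(): the state, without advancing time (a new reading comes with each control period).
- viewer.grab_frame(name): name is "scene" or "side" or "wrist"; returns a dict with "color" (400x640x3 uint8, blue, green, red), "fovy" (degrees; the focal length in pixels is half the picture's height over the tangent of half this angle, whatever the lens; pixels are square), "cx", "cy" (the principal point, pixels), "R" (3x3) and "t" (3): a world point X has camera coordinates R X + t. Camera axes: x right, y down, z forward; pixel columns grow to the right and rows downward; lengths in m; the calibration is good to about 2 mm. The wrist camera is an equidistant fisheye: a pixel r from the principal point sees the ray r / f radians off the axis. A picture is of the moment at which its call begins. There is no depth.
- order.job_done(): hands the job in; it is judged then, once.
The state is a dict: "t": time; "q": joint angles; "qd": joint speeds; "joint_efforts": joint torques, N m; "eef_pos": TCP position; "ee_rot": TCP orientation; "force": force on the tool from outside, world axes, zero at the start; "moment": the same for the moment, N m; "width": finger opening in m; "gripper_force": force on a finger pad.
Only numpy, scipy, OpenCV 4.12 (cv2) and the standard library are available. Lean on these libraries where they do the work, as an engineer would, in place of code of your own. Each camera call takes 0.05 s, during which the arm holds its last target. There are 200 camera calls.

## Working session

There is one attempt and no reset: what is moved stays moved. The work goes in short steps, Python scripts to look and compute and a tool call to move; the robot and the scene stay as the last step left them, time stands still between calls to the robot, and variables do not carry over. Pictures are saved under pics/ and viewed, at most 10 in all, crops included, and the job is handed in when it is done.

Besides the shell and the picture viewer there is one more tool, called after "Request:" by a JSON object that holds its "api" and its "payload". servo_tool: Moves the arm, as the interface text tells. Its arguments: {"type":"object","properties":{"targets":{"type":"array"},"force":{"type":"number"}},"required":["targets"]}

```bash
mkdir -p pics
cat > h.py <<'E'
import numpy as np, cv2, pickle
from station import monitor, viewer, order
def grab(n,tag):
    f=viewer.grab_frame(n); cv2.imwrite(f'pics/{tag}.png',f['color']); pickle.dump(f,open(f'pics/{tag}.pkl','wb')); return f
def ray(tag,u,v,z,fish=False):
    f=pickle.load(open(f'pics/{tag}.pkl','rb')); F=200/np.tan(np.radians(f['fovy'])/2)
    x=(u-f['cx'])/F; y=(v-f['cy'])/F
    if fish:
        r=np.hypot(x,y)+1e-9; d=np.array([x/r*np.sin(r),y/r*np.sin(r),np.cos(r)])
    else: d=np.array([x,y,1.])
    R=np.array(f['R']); t=np.array(f['t']); c=-R.T@t; d=R.T@d
    return c+d*(z-c[2])/d[2]
def st():
    s=monitor.get_state(); return {k:np.round(s[k],4) for k in('t','q','eef_pos','ee_rot','force','width')}
E
python3 - <<'E'
from h import *
np.set_printoptions(suppress=True)
for n in('scene','side','wrist'):
    f=grab(n,n+'0'); print(n,f['fovy'],f['cx'],f['cy'],-np.array(f['R']).T@f['t'])
print(st())
E
```

```text
scene 47.35497146632036 319.7080647150465 202.0168068039081 [1.22993745 0.59364061 1.0179828 ]
side 57.6192983068489 321.1854936045806 193.24899424049235 [ 0.42345953 -1.0886944   0.83339909]
wrist 65.70646984690485 315.9630752312373 202.54985549203644 [0.22237912 0.64090813 0.38263004]
{'t': np.float64(0.15), 'q': array([ 1.6271,  0.3592,  0.0113, -0.0002, -1.2241, -0.288 ]), 'eef_pos': array([0.155 , 0.6566, 0.2478]), 'ee_rot': array([ 3.1403, -0.0001, -0.2318]), 'force': array([ 1.0379, -0.5304, -0.3456]), 'width': np.float64(0.0873)}
```

View pics/scene0.png

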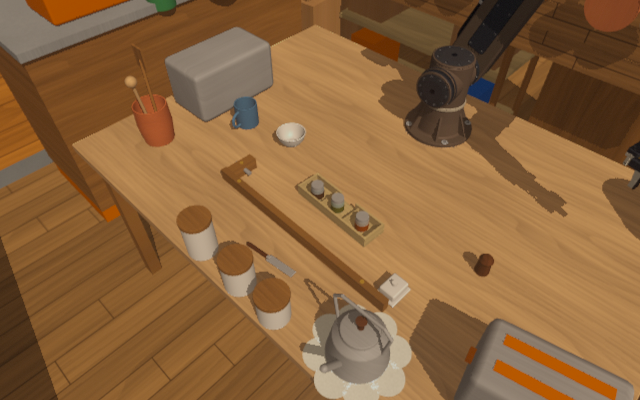

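View pics/side0.png

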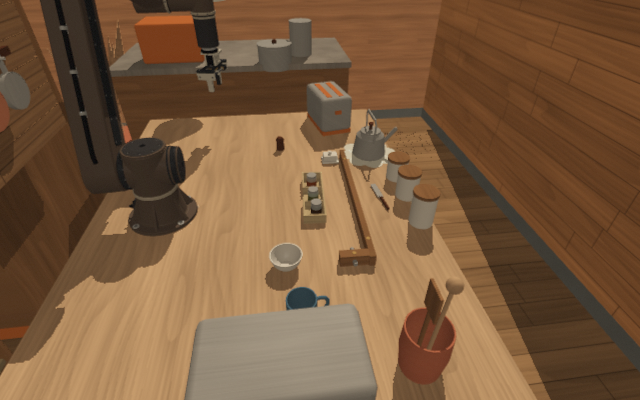

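The stop is at the right (-y) end of the rail: scene picture about (238,167), side picture about (357,257). The tray is in front of the rail, and the butter dish is at the left end. I'll enlarge both views.

Run:
```python
import cv2
a=cv2.imread('pics/scene0.png')[145:315,210:420]; cv2.imwrite('pics/sc.png',cv2.resize(a,None,fx=3.5,fy=3.5,interpolation=cv2.INTER_CUBIC))
a=cv2.imread('pics/side0.png')[140:280,255:395]; cv2.imwrite('pics/sd.png',cv2.resize(a,None,fx=4,fy=4,interpolation=cv2.INTER_CUBIC))
```

```text
(no output)
```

View pics/sc.png

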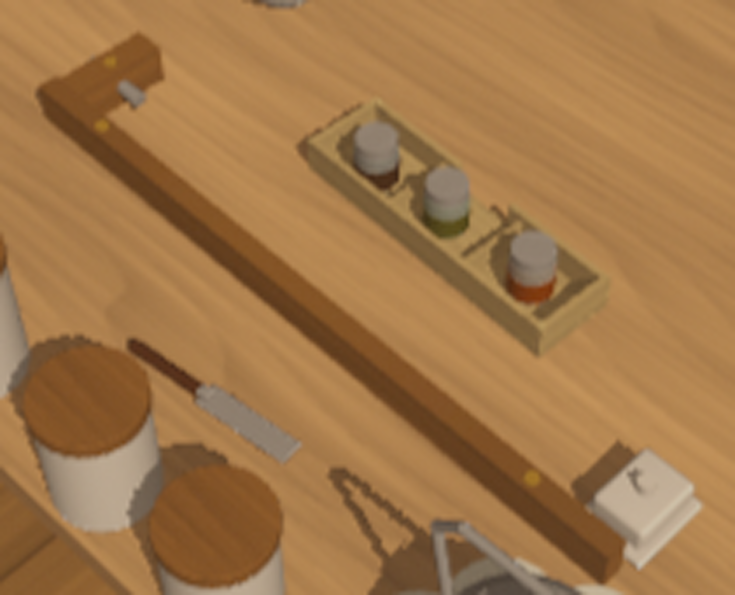

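View pics/sd.png

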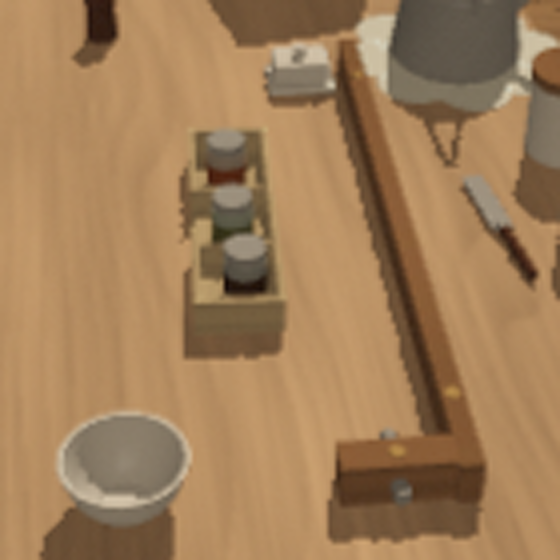

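Scene crop: tray top corners are back-right (305,145), back-left (540,332), front-left (607,277), front-right (378,101). The rail's top back edge runs (40,93) to (600,563), and its front edge ends at (622,543). Side crop: tray top corners are (192,132), (264,131), (283,298), (190,302). The stop's top is (337,443) to (480,465).

Run:
```python
from h import *
np.set_printoptions(suppress=True,precision=4)
def S(u,v,z): return ray('scene0',u/3.5+210-.4,v/3.5+145-.4,z)[:2]
def D(u,v,z): return ray('side0',u/4+255-.4,v/4+140-.4,z)[:2]
for n,p,z in [('tBR',(305,145),.036),('tBL',(540,332),.036),('tFL',(607,277),.036),('tFR',(378,101),.036),('railback R',(40,93),.04),('railback L',(600,563),.04),('railfrontL',(622,543),.04),('railfront mid',(362,332),.04),('stop frontR',(140,37),.04),('stop frontL',(160,50),.04),('rodtip',(138,97),.02),('butter near corner',(593,500),.03),('butter low',(640,562),.0)]: print('scene',n,S(*p,z))
for n,p,z in [('tFL',(192,132),.036),('tBL',(264,131),.036),('tBR',(283,298),.036),('tFR',(190,302),.036),('stop frontL',(337,443),.04),('stop frontR',(337,470),.04),('stop back',(480,465),.04),('rail front@stop',(443,437),.04),('rail frontL',(340,42),.04),('rodtip',(389,434),.02),('butterR',(268,97),0),('sugar near',(62,460),.05),('sugar far',(188,460),.05)]: print('side',n,D(*p,z))
```

```text
scene tBR [ 0.5811 -0.12  ]
scene tBL [0.5968 0.1566]
scene tFL [0.5173 0.1596]
scene tFR [ 0.4984 -0.1123]
scene railback R [ 0.7008 -0.3321]
scene railback L [0.7246 0.317 ]
scene railfrontL [0.7018 0.3183]
scene railfront mid [0.6945 0.0592]
scene stop frontR [ 0.5915 -0.325 ]
scene stop frontL [ 0.5904 -0.2984]
scene rodtip [ 0.6322 -0.2833]
scene butter near corner [0.6831 0.2789]
scene butter low [0.6835 0.3259]
side tFL [0.5165 0.1532]
side tBL [0.5892 0.146 ]
side tBR [ 0.5705 -0.1216]
side tFR [ 0.4901 -0.1169]
side stop frontL [ 0.586  -0.3051]
side stop frontR [ 0.5811 -0.333 ]
side stop back [ 0.6887 -0.3417]
side rail front@stop [ 0.6679 -0.3091]
side rail frontL [0.6962 0.311 ]
side rodtip [ 0.6325 -0.2808]
side butterR [0.6101 0.2698]
side sugar near [ 0.3779 -0.3064]
side sugar far [ 0.4708 -0.3183]
```

Request:
{"api": "servo_tool", "payload": {"targets": [{"angular":[0,0,-5.5],"xyz":[0,0,0],"claw":8.7},{"angular":[0,0,-5.6],"xyz":[0,0,0],"claw":8.7},{"angular":[0,0,0],"xyz":[1,2,0],"claw":8.7},{"angular":[0,0,0],"xyz":[1.8,3.5,0],"claw":8.7},{"angular":[0,0,0],"xyz":[1.8,3.5,0],"claw":8.7},{"angular":[0,0,0],"xyz":[1.8,3.5,0],"claw":8.7},{"angular":[0,0,0],"xyz":[1.8,3.5,0],"claw":8.7},{"angular":[0,0,0],"xyz":[1.8,3.5,0],"claw":8.7},{"angular":[0,0,0],"xyz":[1.8,3.5,0],"claw":8.7},{"angular":[0,0,0],"xyz":[1.8,3.5,0],"claw":8.7},{"angular":[0,0,0],"xyz":[1.8,3.5,0],"claw":8.7},{"angular":[0,0,0],"xyz":[1.8,3.5,0],"claw":8.7},{"angular":[0,0,0],"xyz":[1.8,3.5,0],"claw":8.7},{"angular":[0,0,0],"xyz":[1.8,3.5,0],"claw":8.7},{"angular":[0,0,0],"xyz":[1.8,3.5,0],"claw":8.7},{"angular":[0,0,0],"xyz":[1.8,3.5,0],"claw":8.7},{"angular":[0,0,0],"xyz":[1.8,3.5,0],"claw":8.7},{"angular":[0,0,0],"xyz":[1.8,3.5,0],"claw":8.7},{"angular":[0,0,0],"xyz":[1.8,3.5,0],"claw":8.7},{"angular":[0,0,0],"xyz":[1,2,0],"claw":8.7}]}}

```text
t: 2.15
eef_pos: [0.4404, 0.0434, 0.2485]
ee_rot: [3.141, 0.0, -0.039]
force: [-0.1, -0.0, -0.6]
width: 0.0871
gripper_force: 0.0
```

Run:
```python
from h import *
f=grab('wrist','w1'); cv2.imwrite('pics/w1b.png',cv2.resize(f['color'],(800,500),interpolation=cv2.INTER_CUBIC))
print(-np.array(f['R']).T@f['t'])
```

```text
[0.50964263 0.04099789 0.38339049]
```

View pics/w1b.png

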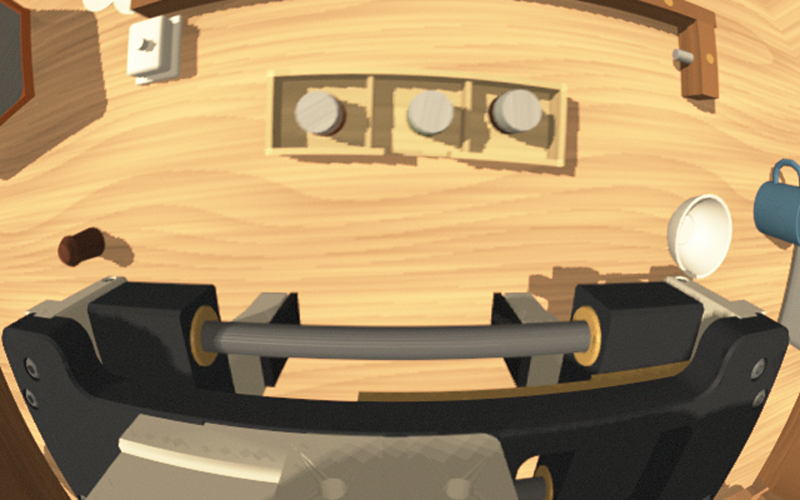

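The wrist view (shown at 1.25x) has the tray's top corners at back-left (275,75), back-right (567,86), front-left (267,153) and front-right (564,163). The rail front edge runs along the top. The stop's inner face is at about (683,95), with the rod tip at (674,56).

Run:
```python
from h import *
np.set_printoptions(suppress=True,precision=4)
for n,p,z in [('tBL',(275,75),.036),('tBR',(567,86),.036),('tFL',(267,153),.036),('tFR',(564,163),.036),('rod tip',(674,56),.02),('stop frontL',(685,97),.04),('railfront L',(265,10),.04),('railfront mid',(500,2),.04),('railfrontR',(683,28),.04),('sugarL',(672,235),.05),('butterR',(180,80),0)]:
  print(n,ray('w1',p[0]/1.25,p[1]/1.25,z,True)[:2])
```

```text
tBL [0.5875 0.1473]
tBR [ 0.572  -0.1238]
tFL [0.5151 0.1586]
tFR [ 0.4974 -0.119 ]
rod tip [ 0.6283 -0.2779]
stop frontL [ 0.5777 -0.2734]
railfront L [0.6533 0.1554]
railfront mid [ 0.6501 -0.0606]
railfrontR [ 0.6586 -0.2797]
sugarL [ 0.4275 -0.2521]
butterR [0.6089 0.2704]
```

Request:
{"api": "servo_tool", "payload": {"targets": [{"angular":[0,0,0],"xyz":[0.5,1.3,1.5],"claw":8.7},{"angular":[0,0,0],"xyz":[0.5,1.3,3],"claw":8.7},{"angular":[0,0,0],"xyz":[0,0,3],"claw":8.7},{"angular":[0,0,0],"xyz":[0,0,3],"claw":8.7},{"angular":[0,0,0],"xyz":[0,0,3],"claw":8.7},{"angular":[0,0,0],"xyz":[0,0,3],"claw":8.7},{"angular":[0,0,0],"xyz":[0,0,2.5],"claw":8.7},{"angular":[0,0,0],"xyz":[0,0,1.5],"claw":8.7},{"angular":[0,0,0],"xyz":[0,0,0.6],"claw":8.7},{"angular":[0,0,0],"xyz":[0,0,0],"claw":8.7},{"angular":[0,0,0],"xyz":[0,0,0],"claw":8.7}]}}

```text
t: 3.3
eef_pos: [0.4495, 0.0195, 0.0382]
ee_rot: [-3.141, -0.001, -0.038]
force: [-0.1, 0.0, 0.8]
width: 0.0867
gripper_force: 0.0
```

Request:
{"api": "servo_tool", "payload": {"targets": [{"angular":[0,0,0],"xyz":[0.5,0,0.3],"claw":8.7},{"angular":[0,0,0],"xyz":[1,0,0.3],"claw":8.7},{"angular":[0,0,0],"xyz":[1,0,0],"claw":8.7},{"angular":[0,0,0],"xyz":[0.6,0,0],"claw":8.7},{"angular":[0,0,0],"xyz":[0.3,0,0],"claw":8.7},{"angular":[0,0,0],"xyz":[0.3,0,0],"claw":8.7},{"angular":[0,0,0],"xyz":[0.3,0,0],"claw":8.7},{"angular":[0,0,0],"xyz":[0.3,0,0],"claw":8.7},{"angular":[0,0,0],"xyz":[0.3,0,0],"claw":8.7},{"angular":[0,0,0],"xyz":[0.3,0,0],"claw":8.7},{"angular":[0,0,0],"xyz":[0.3,0,0],"claw":8.7},{"angular":[0,0,0],"xyz":[0.3,0,0],"claw":8.7},{"angular":[0,0,0],"xyz":[0.3,0,0],"claw":8.7}]}}

```text
t: 4.6
eef_pos: [0.5072, 0.0171, 0.0315]
ee_rot: [-3.142, 0.0, -0.038]
force: [-1.6, -0.1, -1.0]
width: 0.087
gripper_force: 0.7
```

Request:
{"api": "servo_tool", "payload": {"targets": [{"angular":[0,0,0],"xyz":[0.4,0,0],"claw":8.7},{"angular":[0,0,0],"xyz":[0.4,0,0],"claw":8.7},{"angular":[0,0,0],"xyz":[0.4,0,0],"claw":8.7},{"angular":[0,0,0],"xyz":[0.4,0,0],"claw":8.7},{"angular":[0,0,0],"xyz":[0.4,0,0],"claw":8.7},{"angular":[0,0,0],"xyz":[0.4,0,0],"claw":8.7},{"angular":[0,0,0],"xyz":[0.4,0,0],"claw":8.7},{"angular":[0,0,0],"xyz":[0.4,0,0],"claw":8.7},{"angular":[0,0,0],"xyz":[0.4,0,0],"claw":8.7},{"angular":[0,0,0],"xyz":[0.4,0,0],"claw":8.7},{"angular":[0,0,0],"xyz":[0.4,0,0],"claw":8.7},{"angular":[0,0,0],"xyz":[0.4,0,0],"claw":8.7},{"angular":[0,0,0],"xyz":[0.4,0,0],"claw":8.7},{"angular":[0,0,0],"xyz":[0.4,0,0],"claw":8.7},{"angular":[0,0,0],"xyz":[0.4,0,0],"claw":8.7},{"angular":[0,0,0],"xyz":[0.3,0,0],"claw":8.7},{"angular":[0,0,0],"xyz":[0.1,0,0],"claw":8.7}]}}

```text
t: 6.3
eef_pos: [0.5713, 0.0146, 0.0316]
ee_rot: [3.142, -0.0, -0.038]
force: [-3.3, 2.1, 1.7]
width: 0.0868
gripper_force: 1.3
```

Run:
```python
from h import *
s=st();print(s, monitor.get_state()['moment'])
f=grab('scene','s2');g=grab('side','d2')
a=cv2.resize(f['color'][145:315,210:400],None,fx=3,fy=3,interpolation=cv2.INTER_CUBIC)
cv2.imwrite('pics/s2c.png',a)
```

```text
{'t': np.float64(6.3), 'q': array([ 3.6790e-01,  4.2170e-01, -4.6770e-01,  1.0000e-04, -6.8140e-01,
        1.1647e+00]), 'eef_pos': array([0.5713, 0.0146, 0.0316]), 'ee_rot': array([ 3.1416, -0.    , -0.0381]), 'force': array([-3.2543,  2.1147,  1.7149]), 'width': np.float64(0.0868)} [0.12882056 0.95052079 0.06425205]
```

View pics/s2c.png

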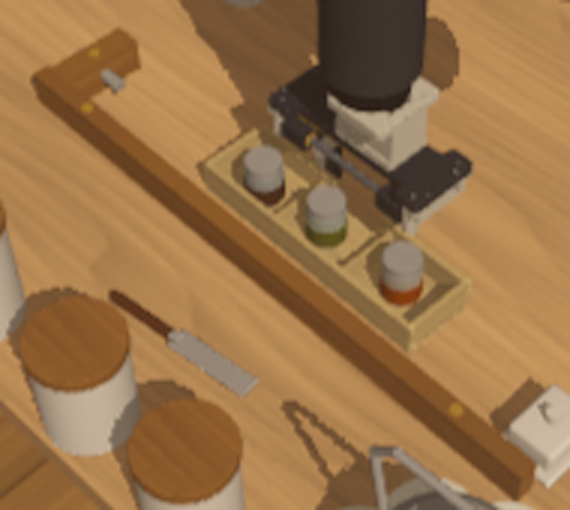

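The tray is parallel to the rail, about 25 mm off, with the jars upright. I'll keep advancing slowly.

Request:
{"api": "servo_tool", "payload": {"targets": [{"angular":[0,0,0],"xyz":[0.2,0,0],"claw":8.7},{"angular":[0,0,0],"xyz":[0.2,0,0],"claw":8.7},{"angular":[0,0,0],"xyz":[0.2,0,0],"claw":8.7},{"angular":[0,0,0],"xyz":[0.2,0,0],"claw":8.7},{"angular":[0,0,0],"xyz":[0.2,0,0],"claw":8.7},{"angular":[0,0,0],"xyz":[0.2,0,0],"claw":8.7}]}}

```text
t: 7.0
eef_pos: [0.583, 0.0141, 0.0316]
ee_rot: [3.142, 0.0, -0.038]
force: [-3.6, 0.2, 2.6]
width: 0.0873
gripper_force: 1.6
```

Request:
{"api": "servo_tool", "payload": {"targets": [{"angular":[0,0,0],"xyz":[0.1,0,0],"claw":8.7},{"angular":[0,0,0],"xyz":[0.1,0,0],"claw":8.7},{"angular":[0,0,0],"xyz":[0.1,0,0],"claw":8.7}]}}

```text
t: 7.3
eef_pos: [0.5859, 0.014, 0.0315]
ee_rot: [3.142, 0.0, -0.038]
force: [-4.1, -0.2, 1.9]
width: 0.0871
gripper_force: 1.6
```

Request:
{"api": "servo_tool", "payload": {"targets": [{"angular":[0,0,0],"xyz":[0.06,0,0],"claw":8.7},{"angular":[0,0,0],"xyz":[0.06,0,0],"claw":8.7}]}}

```text
t: 7.5
eef_pos: [0.5871, 0.014, 0.0316]
ee_rot: [-3.142, -0.0, -0.038]
force: [-3.5, -0.6, 2.6]
width: 0.087
gripper_force: 1.6
```

Run:
```python
from h import *
f=grab('scene','s3');a=f['color'][175:290,250:390]
cv2.imwrite('pics/s3c.png',cv2.resize(a,None,fx=5,fy=5,interpolation=cv2.INTER_CUBIC))
```

```text
(no output)
```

View pics/s3c.png

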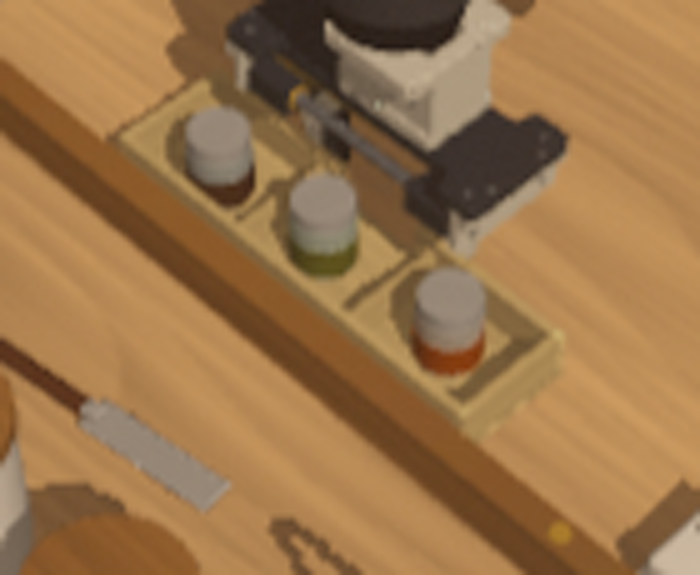

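Run:
```python
from h import *
np.set_printoptions(suppress=True,precision=4)
S=lambda u,v,z: ray('s3',u/5+250-.4,v/5+175-.4,z)[:2]
for p in [(118,137),(463,408)]: print('tray',S(*p,.036))
for p in [(0,60),(112,140),(470,430),(620,562)]: print('rail',S(*p,.04))
```

```text
tray [ 0.6741 -0.1229]
tray [0.679  0.1512]
rail [ 0.6831 -0.2173]
rail [ 0.6804 -0.1207]
rail [0.6891 0.1649]
rail [0.697  0.2715]
```

The tray's back top edge runs (118,137) to (463,408), and the rail's front edge lies about 6-9 mm beyond it.

Request:
{"api": "servo_tool", "payload": {"targets": [{"angular":[0,0,0],"xyz":[0.1,0,0],"claw":8.7},{"angular":[0,0,0],"xyz":[0.1,0,0],"claw":8.7},{"angular":[0,0,0],"xyz":[0.1,0,0],"claw":8.7},{"angular":[0,0,0],"xyz":[0.05,0,0],"claw":8.7}]}}

```text
t: 7.95
eef_pos: [0.5907, 0.0139, 0.0315]
ee_rot: [-3.142, 0.0, -0.038]
force: [-3.1, -0.2, 1.2]
width: 0.0872
gripper_force: 1.4
```

Request:
{"api": "servo_tool", "payload": {"targets": [{"angular":[0,0,0],"xyz":[0.04,0,0],"claw":8.7},{"angular":[0,0,0],"xyz":[0.04,0,0],"claw":8.7}]}}

```text
t: 8.15
eef_pos: [0.5914, 0.0139, 0.0315]
ee_rot: [3.142, 0.0, -0.038]
force: [-3.3, 0.3, 1.4]
width: 0.0869
gripper_force: 1.3
```

Request:
{"api": "servo_tool", "payload": {"targets": [{"angular":[0,0,0],"xyz":[0.05,0,0],"claw":8.7},{"angular":[0,0,0],"xyz":[0.05,0,0],"claw":8.7}]}}

```text
t: 8.35
eef_pos: [0.5925, 0.0138, 0.0316]
ee_rot: [-3.142, -0.0, -0.038]
force: [-2.5, -0.9, 0.8]
width: 0.087
gripper_force: 1.2
```

Request:
{"api": "servo_tool", "payload": {"targets": [{"angular":[0,0,0],"xyz":[0.05,0,0],"claw":8.7},{"angular":[0,0,0],"xyz":[0.05,0,0],"claw":8.7}]}}

```text
t: 8.55
eef_pos: [0.5935, 0.0138, 0.0315]
ee_rot: [-3.142, -0.0, -0.038]
force: [-2.4, -0.1, 0.2]
width: 0.087
gripper_force: 1.2
```

Request:
{"api": "servo_tool", "payload": {"targets": [{"angular":[0,0,0],"xyz":[0.05,0,0],"claw":8.7},{"angular":[0,0,0],"xyz":[0.05,0,0],"claw":8.7}]}}

```text
t: 8.75
eef_pos: [0.5945, 0.0138, 0.0315]
ee_rot: [-3.142, -0.0, -0.038]
force: [-3.3, -0.3, 1.0]
width: 0.0869
gripper_force: 1.1
```

Request:
{"api": "servo_tool", "payload": {"targets": [{"angular":[0,0,0],"xyz":[0.05,0,0],"claw":8.7},{"angular":[0,0,0],"xyz":[0.05,0,0],"claw":8.7}]}}

```text
t: 8.95
eef_pos: [0.5955, 0.0137, 0.0315]
ee_rot: [-3.142, -0.0, -0.038]
force: [-1.7, -0.7, -0.2]
width: 0.0872
gripper_force: 1.1
```

Request:
{"api": "servo_tool", "payload": {"targets": [{"angular":[0,0,0],"xyz":[0.05,0,0],"claw":8.7},{"angular":[0,0,0],"xyz":[0.05,0,0],"claw":8.7}]}}

```text
t: 9.15
eef_pos: [0.5958, 0.0136, 0.0316]
ee_rot: [3.141, 0.001, -0.038]
force: [-6.4, 0.3, 4.9]
width: 0.0872
gripper_force: 3.1
```

Request:
{"api": "servo_tool", "payload": {"targets": [{"angular":[0,0,0],"xyz":[0.02,0,0],"claw":8.7},{"angular":[0,0,0],"xyz":[0.02,0,0],"claw":8.7}]}}

```text
t: 9.35
eef_pos: [0.5959, 0.0136, 0.0316]
ee_rot: [3.141, 0.002, -0.038]
force: [-7.4, 1.1, 5.0]
width: 0.0874
gripper_force: 3.6
```

Request:
{"api": "servo_tool", "payload": {"targets": [{"angular":[0,0,0],"xyz":[0.03,0,0],"claw":8.7},{"angular":[0,0,0],"xyz":[0.03,0,0],"claw":8.7},{"angular":[0,0,0],"xyz":[0,0,0],"claw":8.7}]}}

```text
t: 9.65
eef_pos: [0.5961, 0.0133, 0.0316]
ee_rot: [3.141, 0.002, -0.038]
force: [-7.5, -0.5, 6.2]
width: 0.0872
gripper_force: 3.8
```

Run:
```python
from h import *
s=st();print(s, monitor.get_state()['moment'])
f=grab('scene','s4');g=grab('side','d4')
a=cv2.resize(f['color'][175:290,250:390],None,fx=5,fy=5,interpolation=cv2.INTER_CUBIC)
cv2.imwrite('pics/s4c.png',a)
```

```text
{'t': np.float64(9.65), 'q': array([ 3.4970e-01,  4.5370e-01, -4.0810e-01, -4.0000e-04, -7.1130e-01,
        1.1837e+00]), 'eef_pos': array([0.5961, 0.0133, 0.0316]), 'ee_rot': array([ 3.1409e+00,  2.3000e-03, -3.7700e-02]), 'force': array([-7.4604, -0.4894,  6.2449]), 'width': np.float64(0.0872)} [0.3798711  2.62613543 0.43008594]
```

View pics/s4c.png

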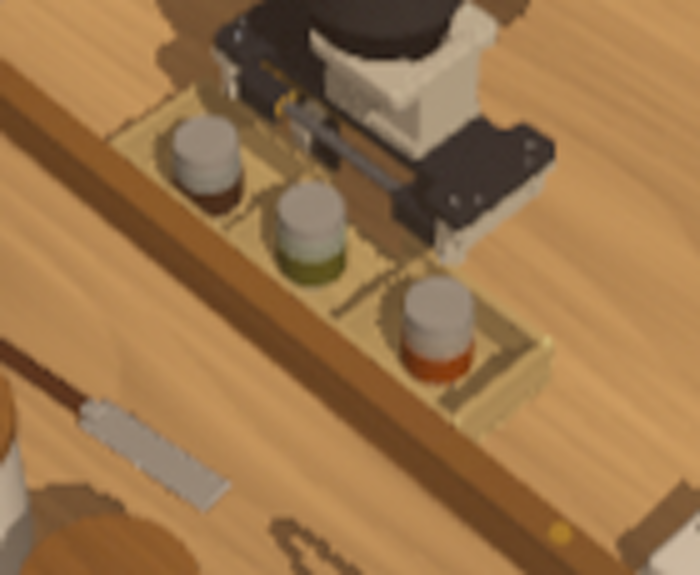

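Yaw moment over force puts all the load on the left finger (+57 mm), so the left end touches and the right end still needs closing. I'll turn the tool slightly about the left finger.

Request:
{"api": "servo_tool", "payload": {"targets": [{"angular":[0,0,-0.2],"xyz":[0.02,0,0],"claw":8.7},{"angular":[0,0,-0.2],"xyz":[0.02,0,0],"claw":8.7},{"angular":[0,0,0],"xyz":[0,0,0],"claw":8.7}]}}

```text
t: 10.05
eef_pos: [0.5964, 0.0132, 0.0315]
ee_rot: [3.141, 0.003, -0.032]
force: [-7.5, -0.1, 6.3]
width: 0.0871
gripper_force: 3.6
```

Run:
```python
from h import *
np.set_printoptions(suppress=True,precision=4)
s=monitor.get_state(); print(s['force'],s['moment'],-s['moment'][2]/s['force'][0],s['ee_rot'])
```

```text
[-7.5379 -0.0927  6.2626] [-0.1598  2.5455 -0.3977] -0.05276210223221062 [ 3.141   0.0025 -0.032 ]
```

Request:
{"api": "servo_tool", "payload": {"targets": [{"angular":[0,0,0.2],"xyz":[0.03,0,0],"claw":8.7},{"angular":[0,0,0],"xyz":[0.03,0,0],"claw":8.7},{"angular":[0,0,0],"xyz":[0,0,0],"claw":8.7}]}}

```text
t: 10.35
eef_pos: [0.5964, 0.0132, 0.0315]
ee_rot: [3.141, 0.004, -0.034]
force: [-10.0, 0.6, 7.8]
width: 0.0869
gripper_force: 5.0
```

Run:
```python
from h import *
np.set_printoptions(suppress=True,precision=4)
s=monitor.get_state(); print(s['force'],s['moment'],-s['moment'][2]/s['force'][0],s['ee_rot'])
```

```text
[-9.9788  0.5721  7.7588] [0.6605 3.4825 0.512 ] 0.0513095251946536 [ 3.1407  0.0035 -0.0341]
```

Pressed home: 10 N at the wrist and no further advance, so about 6 N reaches the rail. Next I back off and check the clearance to the kettle at the left end.

Request:
{"api": "servo_tool", "payload": {"targets": [{"angular":[0,0,0],"xyz":[-0.3,0,0],"claw":8.7},{"angular":[0,0,0],"xyz":[-1.2,0,0],"claw":8.7},{"angular":[0,0,0],"xyz":[-1.5,0,0],"claw":8.7},{"angular":[0,0,0],"xyz":[0,0,-2],"claw":8.7},{"angular":[0,0,0],"xyz":[0,0,-4],"claw":6},{"angular":[0,0,0],"xyz":[0,0,-4],"claw":4},{"angular":[0,0,0],"xyz":[0,0,-2.5],"claw":2}]}}

```text
t: 11.05
eef_pos: [0.5694, 0.015, 0.1599]
ee_rot: [-3.14, -0.005, -0.034]
force: [-0.3, -0.1, -0.5]
width: 0.0686
gripper_force: 0.0
```

Run:
```python
from h import *
np.set_printoptions(suppress=True,precision=4)
for p in [(350,155),(370,165),(385,160)]: print('kettle base side',ray('side0',*p,0)[:2])
for p in [(330,345),(358,378),(388,350)]: print('kettle base scene',ray('scene0',*p,0)[:2])
f=grab('wrist','w5'); cv2.imwrite('pics/w5b.png',cv2.resize(f['color'],(800,500),interpolation=cv2.INTER_CUBIC)); print(st())
```

```text
kettle base side [0.7493 0.3306]
kettle base side [0.8192 0.2338]
kettle base side [0.8962 0.2672]
kettle base scene [0.8688 0.2843]
kettle base scene [0.8825 0.3823]
kettle base scene [0.7842 0.3904]
{'t': np.float64(11.1), 'q': array([ 0.3701,  0.2551, -0.3451,  0.0021, -0.9612,  1.166 ]), 'eef_pos': array([0.5711, 0.0152, 0.1634]), 'ee_rot': array([-3.1395, -0.0093, -0.0335]), 'force': array([1.9677, 0.6211, 4.8749]), 'width': np.float64(0.0643)}
```

View pics/w5b.png

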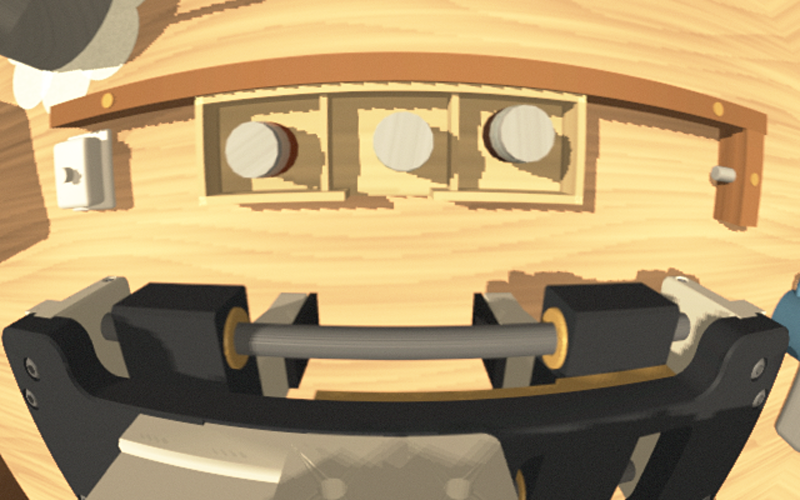

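The tray lies tight along the rail over its whole length in the wrist view. Its left end is at u≈197-200, its right end at u≈585, and the rod tip at about (711,176).

Run:
```python
from h import *
np.set_printoptions(suppress=True,precision=4)
for n,p,z in [('tBL',(197,98),.036),('tBR',(586,98),.036),('tFL',(200,203),.036),('tFR',(584,204),.036),('rod tip',(711,176),.02),('butterR',(115,208),0),('butterRb',(110,130),.0)]:
  print(n,ray('w5',p[0]/1.25,p[1]/1.25,z,True)[:2])
print(st())
```

```text
tBL [0.6891 0.1541]
tBR [ 0.6789 -0.1249]
tFL [0.6117 0.1574]
tFR [ 0.6013 -0.1238]
rod tip [ 0.6276 -0.2747]
butterR [0.6115 0.2757]
butterRb [0.6847 0.2732]
{'t': np.float64(11.1), 'q': array([ 0.3701,  0.2551, -0.3451,  0.0021, -0.9612,  1.166 ]), 'eef_pos': array([0.5711, 0.0152, 0.1634]), 'ee_rot': array([-3.1395, -0.0093, -0.0335]), 'force': array([1.9677, 0.6211, 4.8749]), 'width': np.float64(0.0643)}
```

Request:
{"api": "servo_tool", "payload": {"targets": [{"angular":[0,0,4],"xyz":[0,0,0],"claw":2},{"angular":[0,0,8],"xyz":[0,0,0],"claw":2},{"angular":[0,0,8],"xyz":[0,0,0],"claw":2},{"angular":[0,0,8],"xyz":[0,0,0],"claw":2},{"angular":[0,0,8],"xyz":[0,0,0],"claw":2},{"angular":[0,0,8],"xyz":[0,0,0],"claw":2},{"angular":[0,0,8],"xyz":[0,0,0],"claw":2},{"angular":[0,0,8],"xyz":[0,0,0],"claw":2},{"angular":[0,0,8],"xyz":[0,0,0],"claw":2},{"angular":[0,0,8],"xyz":[0,0,0],"claw":2},{"angular":[0,0,8],"xyz":[0,0,0],"claw":2},{"angular":[0,0,6],"xyz":[0,0,0],"claw":2},{"angular":[0,0,0],"xyz":[-2,-0.8,0],"claw":2},{"angular":[0,0,0],"xyz":[-4,-1.6,0],"claw":2},{"angular":[0,0,0],"xyz":[-4,-1.6,0],"claw":2},{"angular":[0,0,0],"xyz":[-4,-1.6,0],"claw":2},{"angular":[0,0,0],"xyz":[-3.4,-1.3,0],"claw":2},{"angular":[0,0,0],"xyz":[0,0,0],"claw":2},{"angular":[0,0,0],"xyz":[0,0,0],"claw":2}]}}

```text
t: 13.0
eef_pos: [0.6433, 0.1877, 0.1557]
ee_rot: [3.141, -0.0, -1.603]
force: [0.4, -0.2, -0.5]
width: 0.0204
gripper_force: 0.0
```

Request:
{"api": "servo_tool", "payload": {"targets": [{"angular":[0,0,0],"xyz":[0,0,2],"claw":2},{"angular":[0,0,0],"xyz":[0,0,3],"claw":2},{"angular":[0,0,0],"xyz":[0,0,3],"claw":2},{"angular":[0,0,0],"xyz":[0,0,2.5],"claw":2},{"angular":[0,0,0],"xyz":[0,0,1.4],"claw":2},{"angular":[0,0,0],"xyz":[0,0,0.5],"claw":2},{"angular":[0,0,0],"xyz":[0,0,0],"claw":2},{"angular":[0,0,0],"xyz":[0.8,0,0],"claw":2},{"angular":[0,0,0],"xyz":[0.5,0,0],"claw":2},{"angular":[0,0,0],"xyz":[0.3,0,0],"claw":2},{"angular":[0,0,0],"xyz":[0.3,0,0],"claw":2},{"angular":[0,0,0],"xyz":[0.3,0,0],"claw":2},{"angular":[0,0,0],"xyz":[0.2,0,0],"claw":2}]}}

```text
t: 14.3
eef_pos: [0.6431, 0.1626, 0.0332]
ee_rot: [-3.14, 0.001, -1.605]
force: [-0.5, 4.7, 2.7]
width: 0.0198
gripper_force: 1.8
```

Request:
{"api": "servo_tool", "payload": {"targets": [{"angular":[0,0,0],"xyz":[0.3,0,0],"claw":2},{"angular":[0,0,0],"xyz":[0.4,0,0],"claw":2},{"angular":[0,0,0],"xyz":[0.4,0,0],"claw":2},{"angular":[0,0,0],"xyz":[0.4,0,0],"claw":2},{"angular":[0,0,0],"xyz":[0.4,0,0],"claw":2},{"angular":[0,0,0],"xyz":[0.4,0,0],"claw":2},{"angular":[0,0,0],"xyz":[0.4,0,0],"claw":2},{"angular":[0,0,0],"xyz":[0.4,0,0],"claw":2},{"angular":[0,0,0],"xyz":[0.4,0,0],"claw":2},{"angular":[0,0,0],"xyz":[0.4,0,0],"claw":2}]}}

```text
t: 15.3
eef_pos: [0.6411, 0.1228, 0.0325]
ee_rot: [3.141, -0.0, -1.605]
force: [-0.5, 2.8, 2.9]
width: 0.0201
gripper_force: 1.6
```

Run:
```python
from h import *
np.set_printoptions(suppress=True,precision=4)
s=monitor.get_state(); print(s['force'],s['moment'],s['ee_rot'],s['eef_pos'])
```

```text
[-0.4858  2.8361  2.9093] [ 1.2212 -0.1084  0.0466] [ 3.1415 -0.     -1.6054] [0.6411 0.1228 0.0325]
```

Request:
{"api": "servo_tool", "payload": {"targets": [{"angular":[0,0,0],"xyz":[0.45,0,0],"claw":2},{"angular":[0,0,0],"xyz":[0.45,0,0],"claw":2},{"angular":[0,0,0],"xyz":[0.45,0,0],"claw":2},{"angular":[0,0,0],"xyz":[0.45,0,0],"claw":2},{"angular":[0,0,0],"xyz":[0.45,0,0],"claw":2},{"angular":[0,0,0],"xyz":[0.45,0,0],"claw":2},{"angular":[0,0,0],"xyz":[0.45,0,0],"claw":2},{"angular":[0,0,0],"xyz":[0.45,0,0],"claw":2},{"angular":[0,0,0],"xyz":[0.45,0,0],"claw":2},{"angular":[0,0,0],"xyz":[0.45,0,0],"claw":2},{"angular":[0,0,0],"xyz":[0.45,0,0],"claw":2},{"angular":[0,0,0],"xyz":[0.45,0,0],"claw":2},{"angular":[0,0,0],"xyz":[0.45,0,0],"claw":2},{"angular":[0,0,0],"xyz":[0.45,0,0],"claw":2},{"angular":[0,0,0],"xyz":[0.45,0,0],"claw":2},{"angular":[0,0,0],"xyz":[0.45,0,0],"claw":2},{"angular":[0,0,0],"xyz":[0.45,0,0],"claw":2},{"angular":[0,0,0],"xyz":[0.4,0,0],"claw":2},{"angular":[0,0,0],"xyz":[0.3,0,0],"claw":2},{"angular":[0,0,0],"xyz":[0.1,0,0],"claw":2}]}}

```text
t: 17.3
eef_pos: [0.6382, 0.0383, 0.0325]
ee_rot: [3.141, -0.0, -1.606]
force: [-0.4, 2.2, 0.6]
width: 0.0201
gripper_force: 1.2
```

Run:
```python
from h import *
np.set_printoptions(suppress=True,precision=4)
s=monitor.get_state(); print(s['force'],s['moment'],s['ee_rot'],s['eef_pos'])
f=grab('scene','s6')
a=cv2.resize(f['color'][150:270,215:345],None,fx=5,fy=5,interpolation=cv2.INTER_CUBIC)
cv2.imwrite('pics/s6c.png',a)
```

```text
[-0.3952  2.1849  0.6232] [ 1.0011 -0.1048  0.0033] [ 3.1415 -0.0001 -1.6056] [0.6382 0.0383 0.0325]
```

View pics/s6c.png

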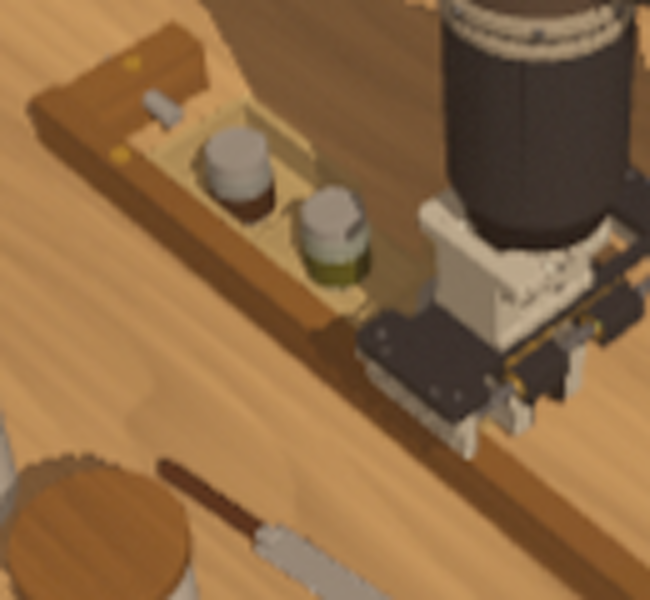

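Run:
```python
from h import *
np.set_printoptions(suppress=True,precision=4)
S=lambda u,v,z: ray('s6',u/5+215-.4,v/5+150-.4,z)[:2]
print('tray end',S(245,98,.036),S(140,150,.036),'rod',S(178,118,.02),S(150,95,.02),'stop face top',S(207,80,.04))
```

```text
tray end [ 0.6013 -0.2472] [ 0.6762 -0.2588] rod [ 0.6323 -0.2776] [ 0.6309 -0.3064] stop face top [ 0.6094 -0.2732]
```

The jars stand and the tray is tight on the rail. The rod tip is at (178,118) and the tray's end edge runs (245,98) to (140,150), which leaves about 24 mm.

Request:
{"api": "servo_tool", "payload": {"targets": [{"angular":[0,0,0],"xyz":[0.3,0,0],"claw":2},{"angular":[0,0,0],"xyz":[0.3,0,0],"claw":2},{"angular":[0,0,0],"xyz":[0.3,0,0],"claw":2},{"angular":[0,0,0],"xyz":[0.3,0,0],"claw":2},{"angular":[0,0,0],"xyz":[0.2,0,0],"claw":2},{"angular":[0,0,0],"xyz":[0.1,0,0],"claw":2},{"angular":[0,0,0],"xyz":[0.05,0,0],"claw":2}]}}

```text
t: 18.05
eef_pos: [0.6377, 0.0231, 0.0325]
ee_rot: [3.141, -0.0, -1.606]
force: [-0.2, 2.3, 0.1]
width: 0.0203
gripper_force: 1.0
```

Request:
{"api": "servo_tool", "payload": {"targets": [{"angular":[0,0,0],"xyz":[0.06,0,0],"claw":2},{"angular":[0,0,0],"xyz":[0.06,0,0],"claw":2}]}}

```text
t: 18.25
eef_pos: [0.6377, 0.022, 0.0325]
ee_rot: [3.141, -0.0, -1.605]
force: [0.1, 2.1, -0.2]
width: 0.0199
gripper_force: 1.0
```

Request:
{"api": "servo_tool", "payload": {"targets": [{"angular":[0,0,0],"xyz":[0.05,0,0],"claw":2},{"angular":[0,0,0],"xyz":[0.05,0,0],"claw":2},{"angular":[0,0,0],"xyz":[0.05,0,0],"claw":2}]}}

```text
t: 18.55
eef_pos: [0.6376, 0.0205, 0.0325]
ee_rot: [3.141, -0.0, -1.605]
force: [0.1, 2.0, 0.3]
width: 0.02
gripper_force: 0.9
```

Request:
{"api": "servo_tool", "payload": {"targets": [{"angular":[0,0,0],"xyz":[0.05,0,0],"claw":2},{"angular":[0,0,0],"xyz":[0.05,0,0],"claw":2},{"angular":[0,0,0],"xyz":[0.05,0,0],"claw":2}]}}

```text
t: 18.85
eef_pos: [0.6376, 0.0189, 0.0325]
ee_rot: [3.141, -0.0, -1.605]
force: [-0.3, 1.6, -1.6]
width: 0.0203
gripper_force: 0.8
```

Request:
{"api": "servo_tool", "payload": {"targets": [{"angular":[0,0,0],"xyz":[0.05,0,0],"claw":2},{"angular":[0,0,0],"xyz":[0.05,0,0],"claw":2},{"angular":[0,0,0],"xyz":[0.05,0,0],"claw":2}]}}

```text
t: 19.15
eef_pos: [0.6375, 0.0175, 0.0325]
ee_rot: [3.141, -0.0, -1.605]
force: [-0.7, 2.2, -0.8]
width: 0.0201
gripper_force: 0.7
```

Request:
{"api": "servo_tool", "payload": {"targets": [{"angular":[0,0,0],"xyz":[0.05,0,0],"claw":2},{"angular":[0,0,0],"xyz":[0.05,0,0],"claw":2},{"angular":[0,0,0],"xyz":[0.05,0,0],"claw":2}]}}

```text
t: 19.45
eef_pos: [0.6375, 0.016, 0.0326]
ee_rot: [3.142, 0.0, -1.605]
force: [0.4, 1.3, -1.5]
width: 0.0202
gripper_force: 0.7
```

Request:
{"api": "servo_tool", "payload": {"targets": [{"angular":[0,0,0],"xyz":[0.05,0,0],"claw":2},{"angular":[0,0,0],"xyz":[0.05,0,0],"claw":2},{"angular":[0,0,0],"xyz":[0.05,0,0],"claw":2}]}}

```text
t: 19.75
eef_pos: [0.6375, 0.0145, 0.0326]
ee_rot: [3.142, -0.0, -1.605]
force: [0.1, 0.4, -1.7]
width: 0.02
gripper_force: 0.7
```

Request:
{"api": "servo_tool", "payload": {"targets": [{"angular":[0,0,0],"xyz":[0.05,0,0],"claw":2},{"angular":[0,0,0],"xyz":[0.05,0,0],"claw":2},{"angular":[0,0,0],"xyz":[0.05,0,0],"claw":2}]}}

```text
t: 20.05
eef_pos: [0.6374, 0.013, 0.0325]
ee_rot: [3.142, -0.0, -1.605]
force: [-0.9, 1.1, -1.3]
width: 0.0195
gripper_force: 0.7
```

Request:
{"api": "servo_tool", "payload": {"targets": [{"angular":[0,0,0],"xyz":[0.05,0,0],"claw":2},{"angular":[0,0,0],"xyz":[0.05,0,0],"claw":2},{"angular":[0,0,0],"xyz":[0.05,0,0],"claw":2}]}}

```text
t: 20.35
eef_pos: [0.6374, 0.0115, 0.0326]
ee_rot: [-3.142, -0.0, -1.605]
force: [0.1, 1.9, -1.5]
width: 0.0204
gripper_force: 0.7
```

Request:
{"api": "servo_tool", "payload": {"targets": [{"angular":[0,0,0],"xyz":[0.05,0,0],"claw":2},{"angular":[0,0,0],"xyz":[0.05,0,0],"claw":2},{"angular":[0,0,0],"xyz":[0.05,0,0],"claw":2}]}}

```text
t: 20.65
eef_pos: [0.6376, 0.0111, 0.0326]
ee_rot: [-3.141, 0.001, -1.605]
force: [-0.5, 8.9, -1.3]
width: 0.0196
gripper_force: 4.6
```

Request:
{"api": "servo_tool", "payload": {"targets": [{"angular":[0,0,0],"xyz":[0,0,0],"claw":2},{"angular":[0,0,0],"xyz":[0,0,0],"claw":2}]}}

```text
t: 20.85
eef_pos: [0.6377, 0.0111, 0.0326]
ee_rot: [-3.141, 0.001, -1.605]
force: [-1.0, 6.2, -1.3]
width: 0.02
gripper_force: 3.5
```

Request:
{"api": "servo_tool", "payload": {"targets": [{"angular":[0,0,0],"xyz":[-0.2,0,0],"claw":2},{"angular":[0,0,0],"xyz":[-1,0,0],"claw":2},{"angular":[0,0,0],"xyz":[-1.5,0,0],"claw":2},{"angular":[0,0,0],"xyz":[0,0,-2],"claw":2},{"angular":[0,0,0],"xyz":[0,0,-4],"claw":2},{"angular":[0,0,0],"xyz":[0,0,-4],"claw":2},{"angular":[0,0,0],"xyz":[0,0,-4],"claw":2},{"angular":[0,0,0],"xyz":[-3,3,-4],"claw":2},{"angular":[0,0,0],"xyz":[-3,3,-4],"claw":2},{"angular":[0,0,0],"xyz":[-3,3,-2],"claw":2},{"angular":[0,0,0],"xyz":[-2,3,0],"claw":2},{"angular":[0,0,0],"xyz":[0,0,0],"claw":2}]}}

```text
t: 22.05
eef_pos: [0.5279, 0.145, 0.2629]
ee_rot: [-3.14, 0.002, -1.602]
force: [0.7, 0.3, -0.3]
width: 0.0198
gripper_force: 0.0
```

Run:
```python
from h import *
print(st())
for n in('scene','side','wrist'): grab(n,n+'7')
# colour-mask tray in the scene view, fit its back edge vs the rail edge
f=cv2.imread('pics/scene7.png'); h=cv2.cvtColor(f,cv2.COLOR_BGR2HSV)
for c in [(240,182),(262,196),(285,215),(305,232)]: print(c,[tuple(int(k) for k in h[c[1]+d,c[0]]) for d in range(-6,7,2)])
```

```text
{'t': np.float64(22.05), 'q': array([ 6.2570e-01,  1.3810e-01, -2.5050e-01, -7.0000e-04, -1.1793e+00,
       -6.5670e-01]), 'eef_pos': array([0.5279, 0.145 , 0.2629]), 'ee_rot': array([-3.1397e+00,  2.2000e-03, -1.6020e+00]), 'force': array([ 0.6746,  0.3421, -0.2714]), 'width': np.float64(0.0198)}
(240, 182) [(18, 129, 176), (16, 154, 146), (18, 190, 157), (16, 183, 138), (14, 177, 127), (14, 172, 104), (14, 173, 102)]
(262, 196) [(18, 133, 153), (18, 127, 168), (19, 129, 172), (16, 156, 149), (15, 178, 133), (15, 178, 135), (15, 178, 133)]
(285, 215) [(18, 130, 167), (18, 129, 168), (18, 128, 178), (16, 165, 148), (15, 182, 136), (15, 178, 136), (15, 179, 135)]
(305, 232) [(18, 130, 167), (18, 129, 166), (17, 137, 164), (15, 181, 134), (15, 178, 135), (15, 178, 135), (15, 178, 133)]
```

The tool was pressed against the rod (8.9 then 6.2 N at the wrist). I'll turn back and do a light two-finger check push on the front to confirm it's still tight on the rail.

Request:
{"api": "servo_tool", "payload": {"targets": [{"angular":[0,0,-4],"xyz":[0,0,0],"claw":8.7},{"angular":[0,0,-8],"xyz":[0,0,0],"claw":8.7},{"angular":[0,0,-8],"xyz":[0,0,0],"claw":8.7},{"angular":[0,0,-8],"xyz":[0,0,0],"claw":8.7},{"angular":[0,0,-8],"xyz":[0,0,0],"claw":8.7},{"angular":[0,0,-8],"xyz":[0,0,0],"claw":8.7},{"angular":[0,0,-8],"xyz":[0,0,0],"claw":8.7},{"angular":[0,0,-8],"xyz":[0,0,0],"claw":8.7},{"angular":[0,0,-8],"xyz":[0,0,0],"claw":8.7},{"angular":[0,0,-8],"xyz":[0,0,0],"claw":8.7},{"angular":[0,0,-8],"xyz":[0,0,0],"claw":8.7},{"angular":[0,0,-5.8],"xyz":[0,0,0],"claw":8.7},{"angular":[0,0,0],"xyz":[0.3,2,0],"claw":8.7},{"angular":[0,0,0],"xyz":[0.7,4,0],"claw":8.7},{"angular":[0,0,0],"xyz":[0.7,4.2,0],"claw":8.7},{"angular":[0,0,0],"xyz":[0.7,4.2,0],"claw":8.7},{"angular":[0,0,0],"xyz":[0.7,4.2,0],"claw":8.7},{"angular":[0,0,0],"xyz":[0.7,4.2,0],"claw":8.7},{"angular":[0,0,0],"xyz":[0.7,4,0],"claw":8.7},{"angular":[0,0,0],"xyz":[0.3,1.3,0],"claw":8.7}]}}

```text
t: 24.2
eef_pos: [0.5678, -0.1445, 0.2601]
ee_rot: [3.141, 0.002, -0.042]
force: [-0.8, -0.4, -0.1]
width: 0.0871
gripper_force: 0.0
```

Request:
{"api": "servo_tool", "payload": {"targets": [{"angular":[0,0,0],"xyz":[0,0,0],"claw":8.7},{"angular":[0,0,0],"xyz":[0,0,0],"claw":8.7}]}}

```text
t: 24.4
eef_pos: [0.5677, -0.1408, 0.2604]
ee_rot: [3.142, 0.001, -0.04]
force: [0.1, 0.4, -0.2]
width: 0.087
gripper_force: 0.0
```

Run:
```python
from h import *
np.set_printoptions(suppress=True,precision=4)
print(st())
f=grab('wrist','w8'); I=f['color'].astype(float); F=200/np.tan(np.radians(f['fovy'])/2)
R=np.array(f['R']);t=np.array(f['t'])
def px(X):
    c=R@X+t; r=np.arctan2(np.hypot(c[0],c[1]),c[2]); k=F*r/np.hypot(c[0],c[1]); return f['cx']+k*c[0],f['cy']+k*c[1]
# profiles across rail direction at several y, x from .655 to .71 at z=.036
yw=-.0345; ux=np.array([np.cos(yw),np.sin(yw),0]); uy=np.array([-np.sin(yw),np.cos(yw),0]); c0=np.array([.6407,-.138,.036])
g=cv2.cvtColor(f['color'],cv2.COLOR_BGR2HSV)
for s in (-.125,-.05,.05,.125):
    row=[]
    for d in np.arange(.028,.054,.0015):
        u,v=px(c0+s*uy+d*ux); row.append(int(cv2.getRectSubPix(I[:,:,0].astype(np.float32),(1,1),(u,v))[0,0]) if 0<=v<400 and 0<=u<640 else -1)
    print(s,row)
```

```text
{'t': np.float64(24.4), 'q': array([ 0.0909,  0.2046, -0.174 , -0.0001, -1.1934,  1.4402]), 'eef_pos': array([ 0.5677, -0.1408,  0.2604]), 'ee_rot': array([ 3.1415,  0.0013, -0.0397]), 'force': array([ 0.1318,  0.3839, -0.1786]), 'width': np.float64(0.087)}
-0.125 [75, 71, 64, 75, 133, 147, 145, 129, 66, 64, 70, 71, 82, 94, 95, 96, 97, 96]
-0.05 [82, 81, 70, 78, 131, 148, 148, 122, 59, 59, 71, 73, 70, 73, 74, 72, 71, 73]
0.05 [81, 81, 67, 78, 138, 155, 154, 108, 61, 72, 75, 74, 76, 77, 75, 77, 76, 77]
0.125 [64, 64, 63, 71, 142, 149, 133, 105, 61, 74, 78, 76, 79, 75, 76, 77, 73, 76]
```

Request:
{"api": "servo_tool", "payload": {"targets": [{"angular":[0,0,-0.3],"xyz":[0,0,2],"claw":8.7},{"angular":[0,0,0],"xyz":[0,0,4],"claw":8.7},{"angular":[0,0,0],"xyz":[0,0,4],"claw":8.7},{"angular":[0,0,0],"xyz":[0,0,4],"claw":8.7},{"angular":[0,0,0],"xyz":[0,0,4],"claw":8.7},{"angular":[0,0,0],"xyz":[0,0,2.5],"claw":8.7},{"angular":[0,0,0],"xyz":[0,0,1.5],"claw":8.7},{"angular":[0,0,0],"xyz":[0,0,0.8],"claw":8.7},{"angular":[0,0,0],"xyz":[0,0,0],"claw":8.7},{"angular":[0,0,0],"xyz":[0.6,0,0],"claw":8.7},{"angular":[0,0,0],"xyz":[0.6,0,0],"claw":8.7},{"angular":[0,0,0],"xyz":[0.3,0,0],"claw":8.7},{"angular":[0,0,0],"xyz":[0.2,0,0],"claw":8.7},{"angular":[0,0,0],"xyz":[0,0,0],"claw":8.7}]}}

```text
t: 25.85
eef_pos: [0.585, -0.141, 0.0335]
ee_rot: [-3.142, -0.001, -0.033]
force: [0.4, -1.0, -0.3]
width: 0.0868
gripper_force: 0.0
```

Request:
{"api": "servo_tool", "payload": {"targets": [{"angular":[0,0,0],"xyz":[0.1,0,0],"claw":8.7},{"angular":[0,0,0],"xyz":[0.1,0,0],"claw":8.7},{"angular":[0,0,0],"xyz":[0.1,0,0],"claw":8.7},{"angular":[0,0,0],"xyz":[0.05,0,0],"claw":8.7}]}}

```text
t: 26.25
eef_pos: [0.5882, -0.1411, 0.0332]
ee_rot: [-3.142, -0.0, -0.033]
force: [0.6, 0.0, -0.1]
width: 0.0871
gripper_force: 0.0
```

Request:
{"api": "servo_tool", "payload": {"targets": [{"angular":[0,0,0],"xyz":[0.05,0,0],"claw":8.7},{"angular":[0,0,0],"xyz":[0.05,0,0],"claw":8.7}]}}

```text
t: 26.45
eef_pos: [0.5892, -0.1411, 0.0332]
ee_rot: [3.142, 0.0, -0.033]
force: [0.1, -0.7, -0.1]
width: 0.087
gripper_force: 0.0
```

Request:
{"api": "servo_tool", "payload": {"targets": [{"angular":[0,0,0],"xyz":[0.05,0,0],"claw":8.7},{"angular":[0,0,0],"xyz":[0.05,0,0],"claw":8.7},{"angular":[0,0,0],"xyz":[0,0,0],"claw":8.7}]}}

```text
t: 26.75
eef_pos: [0.5902, -0.1411, 0.0332]
ee_rot: [3.142, -0.0, -0.033]
force: [-0.2, 0.2, -0.0]
width: 0.0872
gripper_force: 0.0
```

Request:
{"api": "servo_tool", "payload": {"targets": [{"angular":[0,0,0],"xyz":[0.05,0,0],"claw":8.7},{"angular":[0,0,0],"xyz":[0.05,0,0],"claw":8.7},{"angular":[0,0,0],"xyz":[0,0,0],"claw":8.7}]}}

```text
t: 27.05
eef_pos: [0.5904, -0.1412, 0.033]
ee_rot: [-3.142, 0.001, -0.033]
force: [-3.5, 1.2, 2.1]
width: 0.0872
gripper_force: 1.7
```

```bash
python3 -c "
from h import *
s=monitor.get_state(); print(s['force'],s['moment'])"
```

```text
[-3.51224223  1.23700945  2.06648499] [ 0.14313124  1.18660781 -0.18670102]
```

Request:
{"api": "servo_tool", "payload": {"targets": [{"angular":[0,0,0],"xyz":[0.05,0,0],"claw":8.7},{"angular":[0,0,0],"xyz":[0.05,0,0],"claw":8.7},{"angular":[0,0,0],"xyz":[0,0,0],"claw":8.7}]}}

```text
t: 27.35
eef_pos: [0.5913, -0.1412, 0.033]
ee_rot: [3.142, 0.002, -0.033]
force: [-4.6, 1.1, 2.8]
width: 0.0873
gripper_force: 2.5
```

```bash
python3 -c "
from h import *
s=monitor.get_state(); print(s['force'],s['moment'],s['ee_rot'])"
```

```text
[-4.61641752  1.08288938  2.84665274] [0.23930992 1.75562394 0.01724794] [ 3.14154085e+00  1.65682997e-03 -3.28374217e-02]
```

Request:
{"api": "servo_tool", "payload": {"targets": [{"angular":[0,0,0],"xyz":[0.04,0,0],"claw":8.7},{"angular":[0,0,0],"xyz":[0.04,0,0],"claw":8.7},{"angular":[0,0,0],"xyz":[0,0,0],"claw":8.7}]}}

```text
t: 27.65
eef_pos: [0.5913, -0.1412, 0.033]
ee_rot: [3.142, 0.003, -0.033]
force: [-6.2, 2.1, 6.7]
width: 0.0868
gripper_force: 3.7
```

```bash
python3 -c "
from h import *
s=monitor.get_state(); print(s['force'],s['moment'],s['ee_rot'])"
```

```text
[-6.23397593  2.12919868  6.66545649] [0.5682172  2.60329362 0.07432835] [ 3.14153387e+00  3.03400605e-03 -3.29605131e-02]
```

Firm and evenly loaded on both fingers, so it's tight. Retreating.

Request:
{"api": "servo_tool", "payload": {"targets": [{"angular":[0,0,0],"xyz":[-0.2,0,0],"claw":8.7},{"angular":[0,0,0],"xyz":[-1.2,0,0],"claw":8.7},{"angular":[0,0,0],"xyz":[-1.2,0,0],"claw":8.7},{"angular":[0,0,0],"xyz":[0,0,-2],"claw":8.7},{"angular":[0,0,0],"xyz":[0,0,-4],"claw":8.7},{"angular":[0,0,0],"xyz":[0,0,-4],"claw":8.7},{"angular":[0,0,0],"xyz":[0,0,-4],"claw":8.7},{"angular":[0,0,0],"xyz":[0,0,-4],"claw":8.7},{"angular":[0,0,0],"xyz":[0,0,-4],"claw":8.7},{"angular":[0,0,0],"xyz":[0,0,-1],"claw":8.7},{"angular":[0,0,0],"xyz":[0,0,0],"claw":8.7},{"angular":[0,0,0],"xyz":[0,0,0],"claw":8.7}]}}

```text
t: 28.85
eef_pos: [0.566, -0.1401, 0.2622]
ee_rot: [-3.141, 0.001, -0.033]
force: [0.1, 0.1, -1.4]
width: 0.0869
gripper_force: 0.0
```

Run:
```python
from h import *
print(st())
f=grab('wrist','w9'); I=f['color'].astype(np.float32)[:,:,0].copy(); F=200/np.tan(np.radians(f['fovy'])/2)
R=np.array(f['R']);t=np.array(f['t'])
def px(X):
    c=R@X+t; r=np.arctan2(np.hypot(c[0],c[1]),c[2]); k=F*r/np.hypot(c[0],c[1]); return f['cx']+k*c[0],f['cy']+k*c[1]
yw=-.0345; ux=np.array([np.cos(yw),np.sin(yw),0]); uy=np.array([-np.sin(yw),np.cos(yw),0]); c0=np.array([.6407,-.138,.036])
P=lambda s,d:int(cv2.getRectSubPix(I,(1,1),px(c0+s*uy+d*ux))[0,0])
for s in (-.125,-.05,.05,.125): print(s,[P(s,d) for d in np.arange(.028,.054,.0015)])
print('end',[P(s,0) for s in np.arange(-.18,-.12,.002)])
```

```text
{'t': np.float64(28.85), 'q': array([ 9.210e-02,  2.004e-01, -1.751e-01, -7.000e-04, -1.196e+00,
        1.446e+00]), 'eef_pos': array([ 0.566 , -0.1401,  0.2622]), 'ee_rot': array([-3.1411e+00,  8.0000e-04, -3.3000e-02]), 'force': array([ 0.1145,  0.1011, -1.3802]), 'width': np.float64(0.0869)}
-0.125 [70, 70, 67, 59, 94, 138, 146, 139, 81, 60, 67, 71, 86, 95, 95, 95, 96, 95]
-0.05 [83, 81, 72, 63, 107, 142, 149, 131, 81, 65, 72, 73, 72, 73, 72, 70, 72, 70]
0.05 [82, 82, 73, 67, 117, 153, 144, 107, 78, 72, 75, 77, 74, 76, 76, 75, 76, 75]
0.125 [62, 66, 63, 67, 126, 146, 134, 99, 74, 72, 76, 75, 74, 75, 75, 74, 75, 74]
end [89, 80, 75, 74, 74, 74, 73, 63, 65, 77, 134, 162, 162, 164, 162, 163, 158, 104, 95, 107, 143, 147, 145, 120, 93, 63, 65, 62, 85, 87]
```

The dip at the rail has almost vanished at both ends, and the tray's end still meets the rod. Handing in.

```bash
python3 -c "
from station import order
print(order.job_done())"
```

```text
the job is handed in; nothing more can be done
None
```

I pushed the tray flat against the rail, slid it along until its end pressed the rod, re-pressed it lightly against the rail, backed the arm clear and handed the job in; no verdict came back, and wrist force never read above about 10 N.

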